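Load the blue vial carousel onto the autosampler's three drive pins

ROBOT

A 7-joint arm with a two-finger parallel gripper is mounted at the origin on the work surface. World frame = base frame: x ahead of the robot, y to its left, z up, the work surface at z = 0. Lengths are in m, angles in rad, forces in N, time in s.
With the tool pointing down it reaches from about 0.4 to 0.85 m from the base axis. Payload 10.4 kg.
Tool frame: the origin (TCP) lies midway between the tips of the shut fingers; the grasp point (between the pads) lies 19 mm behind it; z points along the fingers, y is the line along which they close (so a half turn about z gives the same grasp; the last joint's range is limited). The gripper opens to 87 mm and grips with 3 to 60 N. Pads are 19 mm wide; open, the fingers measure 117 mm over their backs; the gripper's body (75 mm by 190 mm) begins 51 mm behind the grasp point.
Start: joints at [-1.128, 0.332, -0.065, 1.46, 0.022, 1.35, -0.088], TCP at [0.281, 0.558, 0.223] pointing down, gripper open.
Joint ranges: [-2.6, 2.6], [-0.5, 2.12], [-1.47, 1.34], [0.16, 2.42], [-1.27, 4.41], [0.06, 2.06], [-2.6, 2.6]. Speed limits (rad/s): [2.22, 2.22, 2.79, 2.79, 3.14, 3.14, 3.14].

INTERFACE

Orientations are given as a unit quaternion [x, y, z, w].
In Python, from bench import r gives the robot as it stands.
- The arm moves only by the tool arm_command, never from a script. Its argument "moves" is one flat list of numbers, 4 for each row, row after row: the shift along the tool's x, y, z in cm, then the turn about the tool's z in degrees. A call has 1 to 12 rows; each row shifts and turns the commanded pose from where the row before left it, along the tool's axes as they then stand; what a row does not reach is not made up. A row lasts 1/12 s, in which the tool goes at most 41.7 mm and 7.16 degrees, less where a joint would pass 70% of its speed; a pose out of reach is approached as far as the arm can. A call with a gripper value outside its range is refused whole. "fingers" is the opening in per cent of the stroke, from 0 (shut) to 100 (fully open), set as the call begins (left out, the last holds). The fingers move at their own pace and stop on an object; "squeeze" is the grip in N (left out, the last holds). Time passes only in rows, so rows that do not move let the fingers close. It gives the time, the measured TCP pose, the force, the opening and the grip force at its end, in the units of the state.
- r.read_state(): the state, without advancing time (a new reading comes with each control period).
- r.camera(name): name is "scene" or "side" or "wrist"; returns the picture (480x640x3 uint8, red, green, blue); there is no depth.
- r.camera_info(name): a dict with "fx", "fy", "cx", "cy" (pixels), "k1" (the pictures are not rectified: a ray, as slopes to the right and down, at radius r is drawn at 1 + k1 r^2 times it, then the intrinsics apply), "origin" and "attitude" of the camera in the world. Camera axes: x right, y up, looking along -z (the intrinsics and any distortion apply to the point x, -y, -z); pixel columns grow to the right and rows downward; lengths in m; the calibration is good to about 2 mm. A picture is of the moment at which its call begins: read the wrist's pose just before it. camera_info takes no time and is no camera call; for the wrist camera it gives the pose at the moment of the call.
- r.close_job(): hands the job in; it is judged then, once.
The state is a dict: "time": time; "joint_positions": joint angles; "joint_vel": joint speeds; "joint_torque": joint torques, N m; "ee_pos": TCP position; "eef_rot": TCP orientation; "ft_force": force on the tool from outside, world axes, zero at the start; "torque": the same for the moment, N m; "width": finger opening in m; "grip_force": force on a finger pad.
Only numpy, scipy, OpenCV 4.12 (cv2) and the standard library are available. Lean on these libraries where they do the work, as an engineer would, in place of code of your own. Each camera call takes 0.05 s, during which the arm holds its last target. There are 200 camera calls.

TASK

Load the autosampler: lift the blue vial carousel (the one with three windows) by its black knob, turn it so that its three windows line up with the three steel pins of the drive plate, lower it on without dropping it until it sits flat and fully home on the plate, and let go. Keep it upright all the way, and leave the yellow four-window carousel where it is.

Things in the scene. Friction and masses are not known exactly. Their poses are not given: they have to be found in the camera images.
- carousel: Blue vial carousel, loose, under 0.5 kg: round tray 150 mm across, 12 mm thick; three 30 x 30 mm through windows centred 43 mm from the middle at 0, 120, 240 deg (0 = its x axis). Vials round the rim reach 36 mm above the underside. On the middle a round black knob 30 mm across, 46 to 86 mm above the underside; any grasp yaw. Origin: centre of underside, z up. Starts flat on the bench.
- sampler: Autosampler, fixed: grey box 180 x 180 x 28 mm with a non-turning round dark plate, top 36 mm above the bench. Three steel pins, 10 mm across, 43 mm from the middle at 0, 120, 240 deg (0 = its x axis), end 25 mm above the plate. Carousel fits at any third of a turn, each pin with 10 mm play (about 13 deg); home, its underside is on the plate. Origin: on the bench under the plate's middle, z up.
- other: Yellow carousel for another machine, loose: same size and black knob, but four square windows and red-capped vials; it does not fit the three pins. To be left alone. Origin: centre of the underside, z up.

How it is judged:
By the outcome, as a careful person would: the job done as asked, in the order asked, and still so for the second after the job is handed in, with the robot touching nothing.
It also fails if it takes over 42 s, if anything falls off the work surface, if the arm or the gripper's body presses on something with over 40 N, if the wrist force passes 120 N, or if a joint passes its speed limit or range.

## Working session

There is one attempt and no reset: what is moved stays moved. The work goes in short steps, Python scripts to look and compute and a tool call to move; the robot and the scene stay as the last step left them, time stands still between calls to the robot, and variables do not carry over. Pictures are saved under pics/ and viewed, at most 10 in all, crops included, and the job is handed in when it is done.

Besides the shell and the picture viewer there is one more tool, called after "Emit:" in YAML: its name, and indented under it one key for each argument. arm_command: Moves the arm, as the interface text tells. Its arguments: {"type":"object","properties":{"moves":{"type":"array"},"fingers":{"type":"number"},"squeeze":{"type":"number"}},"required":["moves"]}

```bash
mkdir -p pics
python3 - <<'E'
from bench import r
import cv2,numpy as np
s=r.read_state();print(s['time'],s['ee_pos'],s['eef_rot'],s['width'])
for n in("scene","side"):
    im=r.camera(n);cv2.imwrite(f"pics/{n}0.png",im[...,::-1]);print(n,r.camera_info(n))
print(r.camera_info("wrist"))
E
```

```text
0.0 [0.28051782 0.55806728 0.22174395] [ 2.30801205e-01  9.73000656e-01 -7.10674486e-04 -1.46719245e-04] 0.08723292993482519
scene {'fx': 495.9607809765253, 'fy': 495.9607809765253, 'cx': 332.1984052656136, 'cy': 241.5344261013671, 'k1': -0.05314528287008963, 'origin': array([ 1.06434498, -0.52139676,  0.63953532]), 'attitude': array([0.40320157, 0.16523115, 0.35415872, 0.82746527])}
side {'fx': 514.8632239182282, 'fy': 514.8632239182282, 'cx': 321.1636671910365, 'cy': 230.3022014110804, 'k1': -0.085834310014082, 'origin': array([ 0.27509224, -0.65450574,  0.7819331 ]), 'attitude': array([ 0.35856269, -0.057635  , -0.14965913,  0.91962663])}
{'fx': 337.48477486766933, 'fy': 337.48477486766933, 'cx': 321.98570710163835, 'cy': 249.12859504802952, 'k1': 0.010598176377573197, 'origin': array([0.20844376, 0.59557513, 0.38353377]), 'attitude': array([-0.12843887, -0.07838256,  0.51889261,  0.84149278])}
```

View pics/scene0.png

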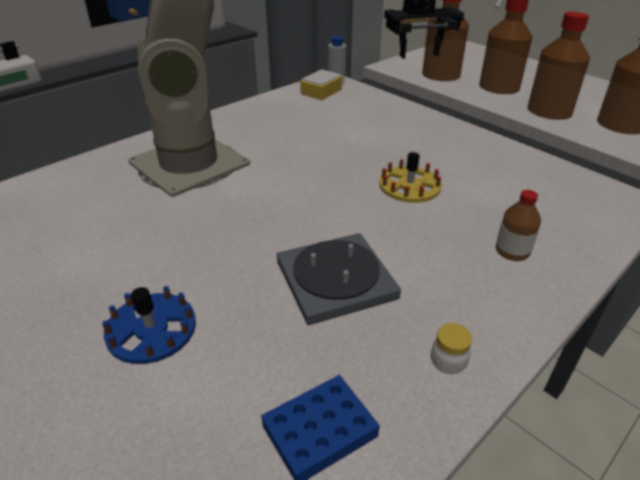

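View pics/side0.png

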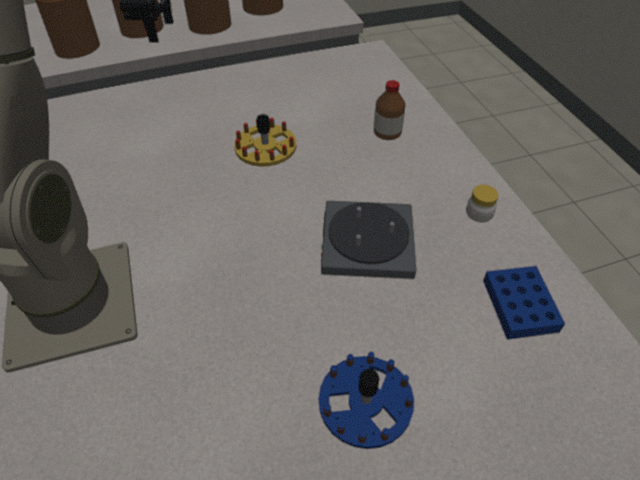

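The scene view shows the blue carousel at about (150,325) and the sampler at (337,270). In the side view the blue carousel is at (366,400), with windows near (340,403), (384,420) and (377,380). The pin tips there are near (359,208), (392,224) and (358,236).

```bash
cat > h.py <<'E'
import numpy as np,cv2
from scipy.spatial.transform import Rotation as R
def ray(ci,u,v):
    d=np.array([(u-ci['cx'])/ci['fx'],(v-ci['cy'])/ci['fy']]);p=d.copy()
    for _ in range(10): p=d/(1+ci['k1']*(p@p))
    w=R.from_quat(ci['attitude']).apply([p[0],-p[1],-1]);return ci['origin'],w/np.linalg.norm(w)
def onz(ci,u,v,z):
    o,w=ray(ci,u,v);return o+w*(z-o[2])/w[2]
def tri(rs):
    A=sum(np.eye(3)-np.outer(w,w) for o,w in rs);b=sum((np.eye(3)-np.outer(w,w))@o for o,w in rs);return np.linalg.solve(A,b)
def blobs(m,lo,hi):
    n,l,st,c=cv2.connectedComponentsWithStats(m.astype(np.uint8));
    return [(st[i,4],c[i],l==i) for i in range(1,n) if lo<st[i,4]<hi]
E
python3 - <<'E'
from h import *
from bench import r
kn=[]
for n,box,sb in(("scene",(90,270,210,370),(275,225,405,325)),("side",(310,340,425,455),(315,195,422,282))):
    im=cv2.imread(f"pics/{n}0.png").astype(int);ci=r.camera_info(n)
    B,G,Rr=im[...,0],im[...,1],im[...,2]
    def roi(b):
        m=np.zeros(B.shape,bool);m[b[1]:b[3],b[0]:b[2]]=1;return m
    blue=(B>Rr+50)&roi(box)
    bl=max(blobs(blue,100,1e6),key=lambda t:t[0])
    cn,_=cv2.findContours(bl[2].astype(np.uint8),0,2)
    pts=np.array([onz(ci,u,v,.008)[:2] for u,v in cv2.convexHull(cn[0])[:,0]])
    hull=np.zeros(B.shape,np.uint8);cv2.fillConvexPoly(hull,cv2.convexHull(cn[0]),1)
    (c,rad)=cv2.minEnclosingCircle((pts*1000).astype(np.float32));print(n,"disk",c,rad)
    for a,cc,_ in blobs((hull>0)&(im.min(2)>110),20,2000): 
        p=onz(ci,*cc,.006)[:2]*1000;print(" win",a,cc,p)
    for a,cc,_ in blobs((im.max(2)<40)&roi(box),60,3000): print(" knob",a,cc);kn.append((a,ray(ci,*cc)))
    k=im.max(2)
    for a,cc,m in blobs((im.min(2)>105)&(im.max(2)<190)&roi(sb),8,150):
        ys,xs=np.where(m);print(" pin",a,cc,"top",ys.min(),onz(ci,*cc,.0485)[:2]*1000, onz(ci,xs[ys<=ys.min()+2].mean(),ys.min()+2,.061)[:2]*1000)
print("knob",tri([k[1] for k in kn]) if len(kn)==2 else len(kn))
E
```

```text
scene disk (444.51959228515625, -342.85748291015625) 82.026611328125
 win 100 [173.71 325.86] [ 475.45107358 -315.81468022]
 win 130 [131.6        342.98461538] [ 461.39636481 -386.00560535]
 knob 446 [141.62556054 301.13452915]
side disk (452.7264709472656, -343.9298095703125) 77.39949035644531
 win 60 [380.81666667 378.71666667] [ 488.10353051 -319.96420748]
 win 255 [339.03137255 402.72941176] [ 409.70979343 -336.94495326]
 win 246 [383.09756098 420.23577236] [ 464.49819774 -385.77511607]
 knob 436 [368.13990826 382.67431193]
knob [ 0.45064429 -0.3467375   0.06820322]
```

Run:
```python
from h import *
from bench import r
P={}
for n,g in(("scene",[(313,259),(350,250),(346,276)]),("side",[(359,211),(392,227),(358,239)])):
    im=cv2.imread(f"pics/{n}0.png",0);ci=r.camera_info(n)
    th=cv2.morphologyEx(im,cv2.MORPH_TOPHAT,np.ones((15,15)))
    P[n]=[]
    for u,v in g:
        w=th[v-10:v+11,u-8:u+9].astype(int);m=w>w.max()*.45
        ys,xs=np.where(m);cx,cy=xs.mean()+u-8,ys.mean()+v-10
        P[n].append((cx,cy));print(n,w.max(),cx,cy,ys.min()+v-10,ys.max()+v-10,onz(ci,cx,cy,.0485)[:2]*1000)
a,b=r.camera_info("scene"),r.camera_info("side")
A=[np.array([onz(ci,*p,.0485)[:2]*1000 for p in P[n]]) for n,ci in(("scene",a),("side",b))]
for X in A: c=X.mean(0);d=X-c;print(c,np.hypot(*d.T),np.degrees(np.arctan2(d[:,1],d[:,0]))%120)
```

```text
scene 59 313.0 255.13636363636363 253 258 [536.55961953 -51.36072445]
scene 57 350.36842105263156 245.73684210526315 244 248 [564.54147474  19.20335778]
scene 60 345.4166666666667 272.0833333333333 270 275 [610.95420725 -40.88530857]
side 66 358.6 208.4 207 210 [578.10143128  18.1849782 ]
side 63 391.88235294117646 223.41176470588235 222 225 [624.97133318 -41.36788372]
side 66 358.0 236.21052631578948 234 238 [549.64476289 -51.70024086]
[570.68510051 -24.34755842] [43.52309262 43.98211499 43.53272491] [98.36455433 98.02959797 97.67298386]
[584.23917578 -24.96104879] [43.58040331 43.91233173 43.72365259] [98.09629764 98.06051852 97.70164993]
```

The pins are centred at about (0.5795,-0.0327), with angle 98° mod 120. The carousel is at (0.4515,-0.345) with angle about 47.5°, so it has to turn about +50°. I'll swing the arm round towards the carousel.

Emit:
arm_command:
  moves: [-4,-0.3,0,3.8,-4,-0.3,0,3.8,-4,-0.3,0,3.8,-4,-0.3,0,3.8,-4,-0.3,0,3.8,-4,-0.3,0,3.8,-4,-0.3,0,3.8,-4,-0.3,0,3.8,-4,-0.3,0,3.8,-4,-0.3,0,3.8,-4,-0.3,0,3.8,-4,-0.3,0,3.8]
  fingers: 100

```text
time: 1.1
ee_pos: [0.5706, 0.1877, 0.2221]
eef_rot: [0.591, 0.807, -0.0, -0.0]
ft_force: [1.1, -0.4, 0.2]
width: 0.087
grip_force: 0.0
```

Emit:
arm_command:
  moves: [-4,-0.3,0,3.8,-4,-0.3,0,3.8,-4,-0.3,0,3.8,-4,-0.3,0,3.8,-4,-0.3,0,3.8,-4,-0.3,0,3.8,-4,-0.3,0,3.8,-4,-0.3,0,3.8,-4,-0.3,0,3.8,-4,-0.3,0,3.8,-2,-0.3,0,3.8,0,0,0,0]

```text
time: 2.1
ee_pos: [0.5319, -0.2272, 0.2227]
eef_rot: [0.842, 0.539, -0.001, 0.001]
ft_force: [-0.5, 0.1, -0.7]
width: 0.087
grip_force: 0.0
```

```bash
cat >> h.py <<'E'
def rel(s,target):
    M=R.from_quat(s['eef_rot']);m=M.as_matrix();print('t',s['time'],'pos',s['ee_pos'].round(4),'yawx',np.degrees(np.arctan2(m[1,0],m[0,0])).round(2),'tilt',np.degrees(np.arccos(-m[2,2])).round(2),'F',np.round(s['ft_force'],1),'w',s['width'],s['grip_force'],'j',np.round(s['joint_positions'],2))
    print('tool shift cm',(M.inv().apply(np.array(target)-s['ee_pos'])*100).round(2))
E
python3 - <<'E'
from h import *
from bench import r
rel(r.read_state(),[.4515,-.345,.05])
ci=r.camera_info("wrist");im=r.camera("wrist");cv2.imwrite("pics/w1.png",im[...,::-1]);print(ci)
E
```

```text
t 2.1 pos [ 0.5319 -0.2272  0.2227] yawx 65.2 tilt 0.11 F [-0.5  0.1 -0.7] w 0.08701638206077104 0.0 j [-0.19  0.25  0.61  1.62 -0.15  1.32  0.01]
tool shift cm [-14.03  -2.36  17.29]
{'fx': 337.48477486766933, 'fy': 337.48477486766933, 'cx': 321.98570710163835, 'cy': 249.12859504802952, 'k1': 0.010598176377573197, 'origin': array([ 0.56740994, -0.15207559,  0.38419053]), 'attitude': array([-0.14770067,  0.03220748, -0.21239498,  0.96541989])}
```

View pics/w1.png

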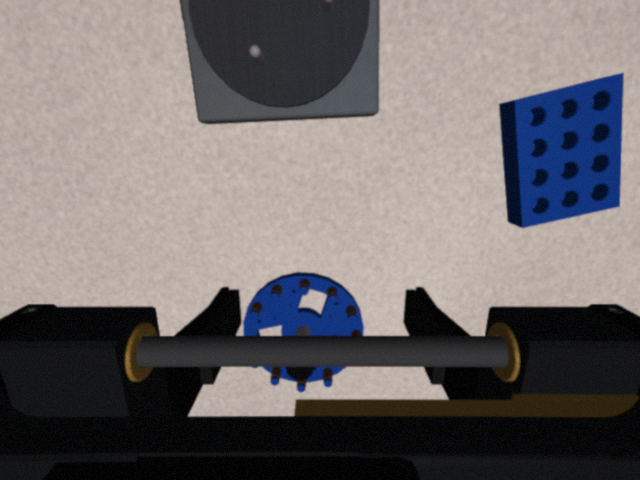

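The wrist view agrees: the carousel is at about (304,328) between the fingers, and the sampler is ahead of it. Moving over the knob and down.

Emit:
arm_command:
  moves: [-3.5,-0.6,0,0,-3.5,-0.6,0,0,-3.5,-0.6,1.5,0,-3.5,-0.6,1.5,0,0,0,3,0,0,0,3,0,0,0,2.5,0,0,0,2,0,0,0,2,0,0,0,1.5,0,0,0,0,0,0,0,0,0]

```text
time: 3.15
ee_pos: [0.4563, -0.338, 0.052]
eef_rot: [0.839, 0.545, -0.0, -0.001]
ft_force: [-0.0, 0.4, 0.5]
width: 0.087
grip_force: 0.0
```

Run:
```python
from h import *
from bench import r
rel(r.read_state(),[.4515,-.345,.05])
im=r.camera("side");c=im[300:470,260:480,::-1];cv2.imwrite("pics/s2.png",cv2.resize(c,None,fx=3,fy=3))
```

```text
t 3.15 pos [ 0.4563 -0.338   0.052 ] yawx 66.03 tilt 0.1 F [-0.   0.4  0.5] w 0.08704660323982334 0.0 j [ 0.04  0.42  0.62  1.83 -0.29  0.99  0.37]
tool shift cm [-0.83 -0.16  0.2 ]
```

View pics/s2.png

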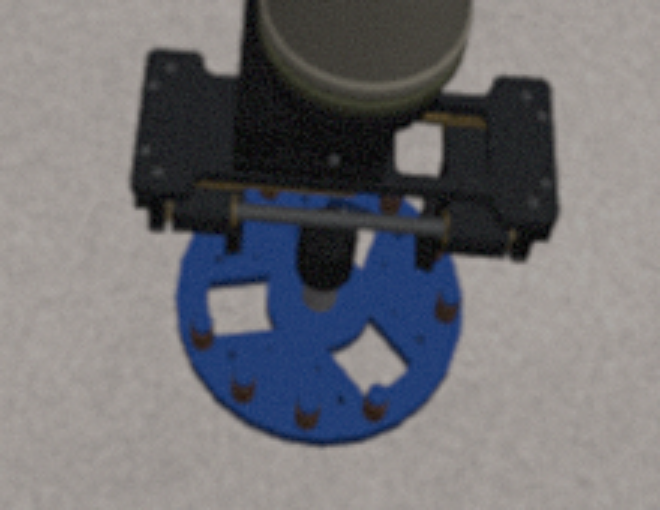

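The crop shows the knob between the fingers, with the tool about 8 mm short in x. I'll correct that and close.

Emit:
arm_command:
  moves: [-0.8,-0.15,0.2,0,0,0,0,0,0,0,0,0]

```text
time: 3.45
ee_pos: [0.4514, -0.3467, 0.0513]
eef_rot: [0.839, 0.544, 0.0, 0.001]
ft_force: [0.4, 0.5, -0.3]
width: 0.0876
grip_force: 0.0
```

Emit:
arm_command:
  moves: [0,0,0,0,0,0,0,0,0,0,0,0,0,0,0,0,0,0,0,0,0,0,0,0,0,0,0,0,0,0,0,0,0,0,0,0,0,0,0,0]
  fingers: 0
  squeeze: 35

```text
time: 4.28
ee_pos: [0.4514, -0.3458, 0.0505]
eef_rot: [0.839, 0.544, 0.0, -0.0]
ft_force: [0.7, -0.8, 0.2]
width: 0.0293
grip_force: 35.0
```

Run:
```python
from h import *
from bench import r
rel(r.read_state(),[.4515,-.345,.05])
```

```text
t 4.2833 pos [ 0.4514 -0.3458  0.0505] yawx 65.91 tilt 0.01 F [ 0.7 -0.8  0.2] w 0.029324580649109915 35.025797977577895 j [ 0.06  0.42  0.62  1.83 -0.29  0.99  0.39]
tool shift cm [ 0.08 -0.03  0.05]
```

Emit:
arm_command:
  moves: [0,0,-0.5,0,0,0,-1,0,0,0,-2,0,0,0,-2,0,0,0,-2,0,0,0,-2,0,0,0,-1,0,0,0,0,0]

```text
time: 4.95
ee_pos: [0.4524, -0.3467, 0.1581]
eef_rot: [0.839, 0.544, 0.001, 0.002]
ft_force: [0.4, -0.8, -3.5]
width: 0.0291
grip_force: 35.0
```

Run:
```python
from h import *
from bench import r
rel(r.read_state(),[.5795,-.0327,.155])
```

```text
t 4.95 pos [ 0.4524 -0.3467  0.1581] yawx 65.9 tilt 0.23 F [ 0.4 -0.8 -3.5] w 0.02909940353058298 34.99527472537011 j [ 0.01  0.29  0.68  1.73 -0.2   1.19  0.32]
tool shift cm [33.85 -1.22  0.31]
```

Lifted (about 0.35 kg). Now I'll move across at a gentle speed, then turn.

Emit:
arm_command:
  moves: [1.5,0,0,0,3,-0.1,0,0,3,-0.1,0,0,3.5,-0.1,0,0,3.5,-0.1,0,0,3.5,-0.1,0,0,3.5,-0.1,0,0,3.5,-0.1,0,0,3.5,-0.1,0,0,3,-0.2,0,0,1.8,-0.2,0,0,0.5,0,0,0]

```text
time: 5.95
ee_pos: [0.5786, -0.0275, 0.1539]
eef_rot: [0.838, 0.546, -0.0, -0.001]
ft_force: [0.1, 0.3, -3.7]
width: 0.0292
grip_force: 35.0
```

Emit:
arm_command:
  moves: [0,0,0,-3,0,0,0,-5,0,0,0,-5,0,0,0,-5,0,0,0,-5,0,0,0,-5,0,0,0,-5,0,0,0,-5,0,0,0,-5,0,0,0,-5,0,0,0,-2.5,0,0,0,0]

```text
time: 6.95
ee_pos: [0.5777, -0.0332, 0.1544]
eef_rot: [0.526, 0.85, -0.001, -0.001]
ft_force: [0.2, 0.2, -3.4]
width: 0.0293
grip_force: 35.0
```

Run:
```python
from h import *
from bench import r
rel(r.read_state(),[.5795,-.0327,.155])
for n,b in(("scene",(250,140,430,330)),("side",(290,120,470,290))):
    im=r.camera(n)[...,::-1];cv2.imwrite(f"pics/{n}3f.png",im)
A=cv2.imread("pics/scene3f.png")[130:330,250:430];B=cv2.imread("pics/side3f.png")[100:300,280:460]
cv2.imwrite("pics/c3.png",cv2.resize(np.hstack([A,B]),None,fx=2.2,fy=2.2))
```

```text
t 6.95 pos [ 0.5777 -0.0332  0.1544] yawx 116.48 tilt 0.1 F [ 0.2  0.2 -3.4] w 0.029257454597297197 34.999650068348274 j [-0.33  0.28  0.37  1.69 -0.11  1.19  0.53]
tool shift cm [-0.03  0.19 -0.06]
```

View pics/c3.png

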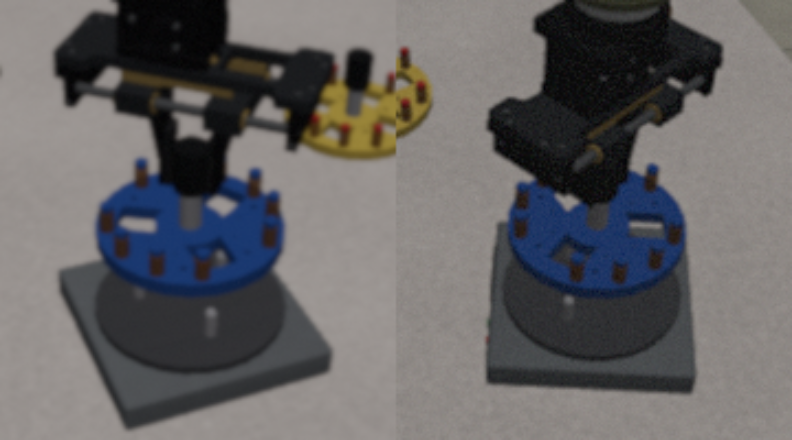

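Both crops show the carousel held level above the pins. The window centres in the full frames are near scene (313,229), (351,222), (345,245) and side (394,202), (358,190), (360,214). Now I'll check the angles numerically.

```bash
python3 - <<'E'
from h import *
from bench import r
C={"scene":[(138,219),(222,203),(210,252)],"side":[(646-396,225),(567-396,199),(573-396,251)]}
for n,o in(("scene",(250,130)),("side",(280,100))):
    ci=r.camera_info(n);im=cv2.imread(f"pics/{n}3f.png").astype(int)
    bl=max(blobs(im[...,0]>im[...,2]+50,300,1e5),key=lambda t:-np.hypot(*(t[1]-[335,220])))
    cn,_=cv2.findContours(bl[2].astype(np.uint8),0,2);h=cv2.convexHull(cn[0])[:,0]
    X=np.array([onz(ci,u/2.2+o[0],v/2.2+o[1],.113)[:2]*1000 for u,v in C[n]])
    for c in(X.mean(0),np.array([577.7,-33.2])):
        d=X-c;print(n,c.round(1),np.hypot(*d.T).round(1),(np.degrees(np.arctan2(d[:,1],d[:,0]))%120).round(1))
    P=np.array([onz(ci,u,v,.108)[:2]*1000 for u,v in h],np.float32);print(' disk',cv2.minEnclosingCircle(P))
    kb=[(a,c) for a,c,_ in blobs((im.max(2)<40),100,9000)]
E
python3 - <<'E'
import cv2,numpy as np
A=cv2.imread("pics/scene3f.png")[200:270,285:385];B=cv2.imread("pics/side3f.png")[165:235,325:425]
cv2.imwrite("pics/c4.png",cv2.resize(np.hstack([A,B]),None,fx=4,fy=4,interpolation=cv2.INTER_CUBIC))
E
```

```text
scene [575.1 -30. ] [42.1 39.3 38.4] [97.5 93.8 99.4]
scene [577.7 -33.2] [42.4 42.7 35. ] [ 92.   96.9 102.7]
 disk ((575.9705200195312, -24.66603660583496), 82.49054718017578)
side [578.7 -32.6] [42.9 38.8 37.3] [100.9 106.8  98.2]
side [577.7 -33.2] [43.7 39.1 36.2] [102.1 105.2  98.4]
 disk ((578.2872924804688, -26.112712860107422), 78.6401596069336)
```

View pics/c4.png

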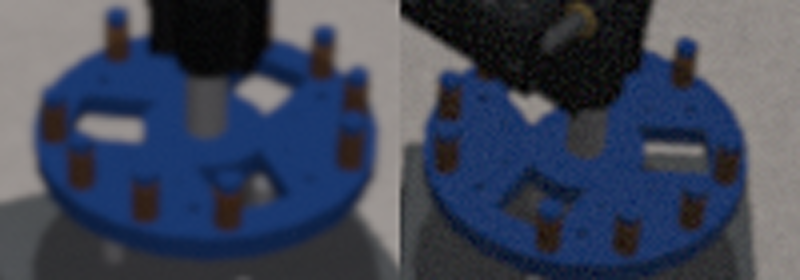

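The windows average about 99° against 98° for the pins, and a pin is visible through the front window at (258,185), so it lines up. Trim and lower.

Emit:
arm_command:
  moves: [0,0.15,0,0.5,0,0,1,0,0,0,1,0,0,0,1,0,0,0,0.8,0,0,0,0.5,0,0,0,0.4,0,0,0,0.3,0,0,0,0.3,0,0,0,0,0]

```text
time: 7.88
ee_pos: [0.5797, -0.0317, 0.1021]
eef_rot: [0.531, 0.848, -0.0, -0.0]
ft_force: [0.9, -0.9, -4.0]
width: 0.0294
grip_force: 35.0
```

Run:
```python
from h import *
from bench import r
rel(r.read_state(),[.5795,-.0327,.0865])
```

```text
t 7.8833 pos [ 0.5797 -0.0317  0.1021] yawx 115.91 tilt 0.02 F [ 0.9 -0.9 -4. ] w 0.029393123149307098 35.00054852105677 j [-0.32  0.34  0.36  1.74 -0.13  1.08  0.53]
tool shift cm [-0.08 -0.06  1.56]
```

The underside is now about 10 mm below the pin tops with no contact force, so the pins are in the windows. I'll continue slowly down to the plate.

Emit:
arm_command:
  moves: [0,0,0.4,0,0,0,0.4,0,0,0,0.3,0,0,0,0.2,0,0,0,0.1,0,0,0,0,0,0,0,0,0]

```text
time: 8.47
ee_pos: [0.5798, -0.0318, 0.0886]
eef_rot: [0.531, 0.848, 0.0, 0.0]
ft_force: [1.2, 0.5, -3.9]
width: 0.0291
grip_force: 35.0
```

Emit:
arm_command:
  moves: [0,0,0.1,0,0,0,0,0,0,0,0,0]

```text
time: 8.72
ee_pos: [0.5798, -0.0317, 0.0876]
eef_rot: [0.531, 0.848, 0.0, 0.0]
ft_force: [-0.2, -0.1, -4.1]
width: 0.0292
grip_force: 35.0
```

Emit:
arm_command:
  moves: [0,0,0.1,0,0,0,0,0,0,0,0,0]

```text
time: 8.97
ee_pos: [0.5798, -0.0317, 0.0865]
eef_rot: [0.531, 0.848, 0.0, -0.0]
ft_force: [0.0, 0.5, -3.6]
width: 0.0293
grip_force: 35.0
```

Emit:
arm_command:
  moves: [0,0,0.05,0,0,0,0,0,0,0,0,0]

```text
time: 9.22
ee_pos: [0.5798, -0.0317, 0.0865]
eef_rot: [0.531, 0.848, 0.0, 0.0]
ft_force: [-3.7, 0.1, 3.9]
width: 0.0289
grip_force: 35.0
```

The force reversed at TCP z = 0.0865, which is exactly the home height. Releasing and retreating upward.

Emit:
arm_command:
  moves: [0,0,0,0,0,0,0,0,0,0,0,0,0,0,0,0,0,0,0,0,0,0,0,0,0,0,0,0,0,0,0,0]
  fingers: 100

```text
time: 9.88
ee_pos: [0.5798, -0.0318, 0.086]
eef_rot: [0.531, 0.848, 0.0, -0.0]
ft_force: [0.3, -1.1, -0.4]
width: 0.0745
grip_force: 0.0
```

Emit:
arm_command:
  moves: [0,0,-0.5,0,0,0,-1,0,0,0,-2,0,0,0,-3,0,0,0,-3,0,0,0,-3,0,0,0,-3,0,0,0,-1,0,0,0,0,0,0,0,0,0]

```text
time: 10.72
ee_pos: [0.5799, -0.0318, 0.2516]
eef_rot: [0.531, 0.848, 0.0, 0.0]
ft_force: [-0.8, -0.5, -0.9]
width: 0.0867
grip_force: 0.0
```

Run:
```python
from h import *
from bench import r
rel(r.read_state(),[.5795,-.0327,.0865])
A=r.camera("scene")[150:340,240:430,::-1];B=r.camera("side")[130:320,270:460,::-1]
cv2.imwrite("pics/c5.png",cv2.resize(np.hstack([A,B]),None,fx=2.1,fy=2.1,interpolation=cv2.INTER_CUBIC))
```

```text
t 10.7167 pos [ 0.5799 -0.0318  0.2516] yawx 115.91 tilt 0.07 F [-0.8 -0.5 -0.9] w 0.08670247144733217 0.0 j [-0.35  0.22  0.38  1.56 -0.08  1.38  0.5 ]
tool shift cm [-0.06 -0.09 16.51]
```

View pics/c5.png

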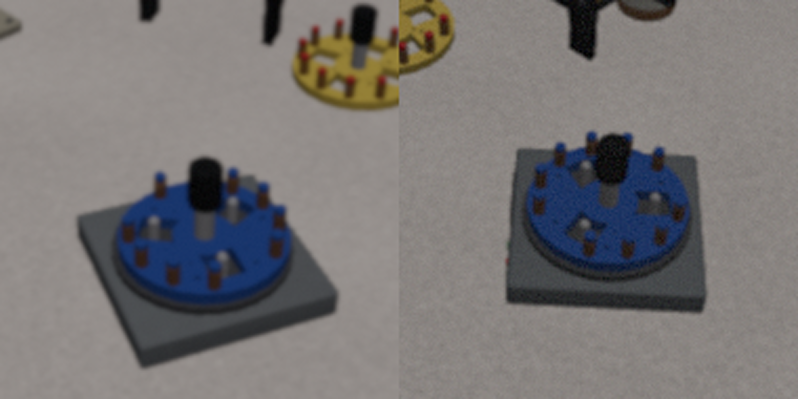

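The carousel sits flat on the plate, with a pin in each window: scene crop (153,225), (233,205), (222,260). The gripper is clear of it and the yellow carousel hasn't moved.

```bash
python3 -c "
from bench import r
print(r.close_job())"
```

```text
the job is handed in; nothing more can be done
None
```

The blue carousel sits flat and fully home on the plate with a pin in each window, the gripper has let go and is clear, the yellow carousel was left where it was, and the job was handed in at about 11 s.

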